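Clear the square-tube offcut into the scrap chute

TASK

On the raised ledge of the cut-off stand, push the short square-tube offcut over the edge so that it drops into the scrap chute below. Slide it along, do not pick it up, and leave the long tube and the round pipe coupling where they stand.

Things in the scene. Friction and masses are not known exactly. Their poses are not given: they have to be found in the camera images.
- stand: Fixed cut-off stand; yaw within 0.25 rad. Dark steel ledge, flat, no kerbs, top 130 mm above the bench, along its open edge a sheet-metal scrap chute. Origin on the bench below the middle of that edge, z up. In its frame (mm): ledge x -160..160, y 0..220; edge at y = 0; chute inside x -155..155, y -170..0, walls 5 thick, 100 high, floor sloping down from the ledge. Push along its -y.
- offcut: Short loose steel square-tube offcut, 40 x 40 mm section, 45 mm long, 3 mm wall, about 0.16 kg, lying on the ledge 90 to 130 mm from the edge. Origin at its centre, x along the bore, z up; bore within 0.15 rad of the stand's x, so a flat side faces away from the edge. It and the two other pieces lie side by side along the stand's x, in any order, about 95 mm apart.
- long_tube: Loose length of the same 40 x 40 mm square tube, 130 mm long, 0.45 kg, to be left alone. Lies on the ledge with its bore (its y axis) within 0.06 rad of the stand's y. Origin at its centre, 20 mm above the ledge.
- coupling: Loose round steel pipe coupling, to be left alone: a tube of 60 mm outside and 48 mm inside diameter, 50 mm high, 0.4 kg, standing on end on the ledge. Origin at the centre of its underside.
Things that resemble listed ones, but are neither listed nor needed, are in the scene too. Leave any black or red look-alike of the offcut alone.

How it is judged:
At the end, for the whole second after the job is handed in: The offcut lies still inside the chute: between the chute's walls, beyond the ledge edge, its centre less than 100 mm above the bench; the long tube and the coupling are within 15 mm of where they started (x of offcut in the frame of stand between -0.155 and 0.155 m and y of offcut in the frame of stand between -0.17 and 0 m and z of offcut in the frame of stand below 0.1 m and linear speed of offcut below 0.03 m/s and distance of each of long_tube, coupling from where it was at the start of the episode below 0.015 m); the robot touches nothing.
It fails at once if the offcut is lifted: its centre rises more than 25 mm above where it lies on the ledge (height (world z) of offcut above 0.175 m).
It fails at once if the long tube is moved more than 15 mm (distance of long_tube from where it was at the start of the episode above 0.015 m).
It fails at once if the coupling is moved more than 15 mm (distance of coupling from where it was at the start of the episode above 0.015 m).
It also fails if it takes over 32 s, if anything falls off the work surface, if the arm or the gripper's body presses on something with over 40 N, if the wrist force passes 120 N, or if a joint passes its speed limit or range.

ROBOT

A 6-joint arm with a two-finger parallel gripper is mounted at the origin on the work surface. World frame = base frame: x ahead of the robot, y to its left, z up, the work surface at z = 0. Lengths are in m, angles in rad, forces in N, time in s.
With the tool pointing down it reaches from about 0.425 to 0.95 m from the base axis. Payload 3.5 kg.
Tool frame: the origin (TCP) lies midway between the tips of the shut fingers; the grasp point (between the pads) lies 19 mm behind it; z points along the fingers, y is the line along which they close (so a half turn about z gives the same grasp; the last joint's range is limited). The gripper opens to 85 mm and grips with 20 to 120 N. Pads are 22 mm wide; open, the fingers measure 114 mm over their backs; the gripper's body (76 mm by 85 mm) begins 54 mm behind the grasp point. The pads swing forward as they close: fully open they stand 13 mm farther back than shut.
Start: joints at [0.973, 0.286, 1.577, -0, 1.279, -0.15], TCP at [0.292, 0.608, 0.204] pointing down, gripper open.
Joint ranges: [-2.77, 2.77], [-0.9, 2.22], [0.21, 2.48], [-1.53, 4.67], [0.24, 2.81], [-2.84, 2.84]. Speed limits (rad/s): [2.79, 2.79, 3.14, 3.14, 3.14, 3.14].

INTERFACE

Orientations are given as a unit quaternion [x, y, z, w].
In Python, from plant import ctrl gives the robot as it stands. The module is installed in compiled form; this text tells all that it offers.
- The arm moves only by the shell command python3 -m inch 'ROWS' [FORCE]. ROWS is JSON, a list of rows, each a list of 5 numbers: the closure, from 0 (fully open) to 1 (shut), then the shift along the tool's x, y, z in m, then the turn about the tool's z in degrees. A call has 1 to 5 rows; each row is the pose to reach, as a shift and turn from the pose commanded when the call began, along the tool's axes at that moment; what a row does not reach only later rows make up. A row lasts 1/12 s, in which the tool goes at most 41.7 mm and 7.16 degrees, less where a joint would pass 70% of its speed; a pose out of reach is approached as far as the arm can. A call with a gripper value outside its range is refused whole. The fingers move at their own pace and stop on an object; FORCE is the grip in N (left out, the last holds). Time passes only in rows, so rows that repeat a pose let the fingers close. It gives the time, the measured TCP pose, the force, the opening and the grip force at its end, in the units of the state.
- ctrl.get_state(): the state, without advancing time (a new reading comes with each control period).
- ctrl.read_camera(name): name is "scene" or "top"; returns a dict with "pixels" (420x560x3 uint8, red, green, blue), "depth" (420x560 float32, m along the optical axis (not along the pixel's ray), 0 where there is no reading), "fx", "fy", "cx", "cy" (pixels), "xyz" and "rotation" of the camera in the world. Camera axes: x right, y down, z forward; pixel columns grow to the right and rows downward; lengths in m; the calibration is good to about 2 mm. A picture is of the moment at which its call begins.
- ctrl.sign_off(): hands the job in; it is judged then, once.
Trained networks look in a picture, given as the dict that the camera call returned (one of the last four; its "shot" number tells which), for a name from the list of things; names that differ only in an ending like _2 or _b are one class to them, and where a whole thing is asked for, a point or a joint stands for the part that bears it (a point fixed in the world has none). Each returns a list of dicts, best first, with "score" (0 to 1); they miss things now and then, are a little off and sometimes report something else, mostly with a low value. They report only what shows in the picture. A call takes as long as a camera call. They do not tell look-alikes from the thing itself.
- ctrl.spot_in(query, picture): "at" ([column, row] in pixels, amid what is visible of it).
- ctrl.tip_of(query, picture): "at" ([column, row] in pixels: a listed point, or the origin of a listed thing).
The state is a dict: "time": time; "qpos": joint angles; "dq": joint speeds; "joint_efforts": joint torques, N m; "eef_pos": TCP position; "tcp_rot": TCP orientation; "contact_force": force on the tool from outside, world axes, zero at the start; "wrist_torque": the same for the moment, N m; "opening": opening from 0.0 (shut) to 1.0 (fully open); "finger_force": force on a finger pad.
Only numpy, scipy, OpenCV 4.12 (cv2) and the standard library are available. Lean on these libraries where they do the work, as an engineer would, in place of code of your own. Each camera call takes 0.05 s, during which the arm holds its last target. There are 200 camera calls.

## Working session

There is one attempt and no reset: what is moved stays moved. The work goes in short steps, Python scripts to look and compute and a shell command to move; the robot and the scene stay as the last step left them, time stands still between calls to the robot, and variables do not carry over. Pictures are saved under pics/ and viewed, at most 10 in all, crops included, and the job is handed in when it is done.

```bash
mkdir -p pics
cat > h.py <<'E'
import numpy as np, cv2
from plant import ctrl
def cloud(p):
    v,u=np.mgrid[0:420,0:560]; d=p["depth"]
    c=np.stack([(u-p["cx"])/p["fx"]*d,(v-p["cy"])/p["fy"]*d,d],-1)
    return c@np.array(p["rotation"]).T+np.array(p["xyz"])
def save(p,n): cv2.imwrite("pics/"+n,cv2.cvtColor(p["pixels"],cv2.COLOR_RGB2BGR))
E
python3 - <<'E'
from h import *
s=ctrl.get_state();print(s["time"],s["eef_pos"],s["tcp_rot"])
ims=[]
for n in("top","scene"):
    p=ctrl.read_camera(n);save(p,n+"1.png");W=cloud(p);np.savez(n+"1.npz",W=W,px=p["pixels"])
    for q in("stand","offcut","long_tube","coupling"):
        for r in ctrl.spot_in(q,p)[:4]:
            c,w=map(int,r["at"]);print(n,q,r["score"],c,w,W[w,c].round(3))
E
```

```text
0.0 [0.29183488 0.60782537 0.20279766] [ 2.22034147e-01  9.75038123e-01 -1.14546571e-03 -4.29785054e-04]Traceback (most recent call last):
  File "<stdin>", line 5, in <module>
  File "h.py", line 6, in cloud
    return c@np.array(p["rotation"]).T+np.array(p["xyz"])
           ~^~~~~~~~~~~~~~~~~~~~~~~~~~
ValueError: matmul: Input operand 1 has a mismatch in its core dimension 0, with gufunc signature (n?,k),(k,m?)->(n?,m?) (size 4 is different from 3)
```

View pics/top1.png

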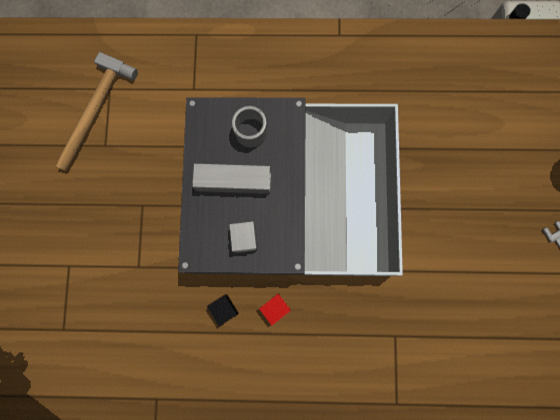

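The top view shows the ledge on the left with its edge at about column 305. The coupling is at (249,127), the long tube at (231,179) and the offcut at (242,237), with the chute to the right and the black and red look-alikes on the bench. The camera rotation is a quaternion, so I'll fix the helper.

```bash
sed -i 's/np.array(p\["rotation"\]).T/R.from_quat(p["rotation"]).as_matrix().T/; 1a from scipy.spatial.transform import Rotation as R' h.py
python3 - <<'E'
from h import *
p=ctrl.read_camera("top");W=cloud(p)
for q in("stand","offcut","long_tube","coupling"):
    for r in ctrl.spot_in(q,p)[:3]:
        c,w=map(int,r["at"]);print(q,round(r["score"],2),c,w,W[w,c].round(3))
for c,r in((192,103),(299,104),(185,265),(298,267)): print("bolt",W[r,c].round(3))
z=W[...,2]
def rect(m,n):
    m=m.astype(np.uint8);k,l,st,_=cv2.connectedComponentsWithStats(m)
    for i in range(1,k):
        if st[i,4]>100:
            P=(W[l==i][:,:2]*1000).astype(np.float32);print(n,st[i],cv2.minAreaRect(P),np.median(z[l==i]).round(4),cv2.boxPoints(cv2.minAreaRect(P)).round(0).tolist())
x0=np.zeros_like(z,bool);x0[95:280,178:310]=1
rect(x0&(z>.160)&(z<.2),"piece"); rect(x0&(z>.12)&(z<.137),"ledge")
s=ctrl.get_state();print(R.from_quat(s["tcp_rot"]).as_matrix().round(3),s["opening"])
E
```

```text
stand 0.74 303 194 [0.532 0.072 0.131]
offcut 0.83 223 310 [0.322 0.22  0.037]
offcut 0.77 247 238 [0.448 0.165 0.171]
offcut 0.7 278 311 [0.323 0.115 0.04 ]
long_tube 0.92 230 180 [0.547 0.197 0.169]
coupling 0.86 242 120 [0.664 0.183 0.141]
bolt [0.7   0.277 0.13 ]
bolt [0.698 0.08  0.132]
bolt [0.404 0.275 0.133]
bolt [0.403 0.079 0.135]
piece [232 106  35  37 544] ((646.3179321289062, 167.00279235839844), (59.305442810058594, 58.41286087036133), 44.3863639831543) 0.179 [[605.0, 167.0], [646.0, 125.0], [688.0, 167.0], [647.0, 209.0]]
piece [ 193  164   77   26 1832] ((554.143310546875, 195.71487426757812), (130.26498413085938, 40.84304428100586), 88.7914810180664) 0.1704 [[532.0, 131.0], [573.0, 130.0], [576.0, 260.0], [535.0, 261.0]]
piece [230 222  27  29 654] ((452.32769775390625, 172.94985961914062), (45.199466705322266, 40.128639221191406), 7.550222873687744) 0.1703 [[427.0, 190.0], [433.0, 150.0], [477.0, 156.0], [472.0, 196.0]]
ledge [  178    97   128   177 17639] ((553.154052734375, 179.15386962890625), (321.2194519042969, 220.39662170410156), 0.15281665325164795) 0.1305 [[392.0, 289.0], [393.0, 69.0], [714.0, 69.0], [713.0, 290.0]]
ledge [238 117  25  19 337] ((654.9248046875, 169.4605712890625), (34.447723388671875, 38.86675262451172), 52.00493621826172) 0.1307 [[629.0, 168.0], [660.0, 144.0], [681.0, 171.0], [650.0, 195.0]]
[[-0.901  0.433 -0.   ]
 [ 0.433  0.901 -0.001]
 [ 0.    -0.001 -1.   ]] 0.9953620444422624
```

The measurements fit the given sizes. The stand's yaw is about 0, its edge is at y≈0.069 and the ledge is at z≈0.130. The offcut's centre is at (0.452, 0.173) with its bore at about +7.5°, so I push along world −y. I'll put the nearly shut fingers behind it, in line with x.

```bash
python3 -m inch '[[0.88,-0.029,-0.024,0,6],[0.88,-0.058,-0.048,0,12],[0.88,-0.088,-0.072,0,19],[0.88,-0.117,-0.097,0,25],[0.88,-0.147,-0.121,0,32]]'
cat > g.py <<'E'
import sys
from h import *
s=ctrl.get_state();M=R.from_quat(s["tcp_rot"]).as_matrix();t=np.array(list(map(float,sys.argv[1:4])))
print(s["time"],np.round(s["eef_pos"],4),"shift",(M.T@(t-s["eef_pos"])).round(4),"tool y yaw",np.degrees(np.arctan2(M[1,1],M[0,1])).round(1),s["opening"],np.round(s["contact_force"],1))
E
python3 g.py 0.452 0.262 0.200
```

```text
time: 0.72
eef_pos: [0.3725, 0.4342, 0.2042]
tcp_rot: [0.484, 0.875, -0.0, 0.0]
contact_force: [1.5, -0.0, 0.8]
opening: 0.298
finger_force: 0.0
0.7167 [0.3725 0.4342 0.2042] shift [-0.1881 -0.0241  0.0042] tool y yaw 32.1 0.297950980511398 [ 1.5 -0.   0.8]
```

```bash
python3 -m inch '[[0.88,-0.037,-0.005,0,6],[0.88,-0.075,-0.010,0,12],[0.88,-0.113,-0.015,0,18],[0.88,-0.150,-0.020,0,24],[0.88,-0.188,-0.024,0.003,28]]'
python3 g.py 0.452 0.250 0.147
```

```text
time: 1.13
eef_pos: [0.4533, 0.2626, 0.2021]
tcp_rot: [0.681, 0.732, 0.001, 0.0]
contact_force: [-0.1, 0.1, -0.3]
opening: 0.118
finger_force: 0.0
1.1333 [0.4533 0.2626 0.2021] shift [-0.0125 -0.0023  0.0551] tool y yaw 4.1 0.11802192209733257 [-0.1  0.1 -0.3]
```

```bash
python3 -m inch '[[0.88,0,-0.001,0.02,0],[0.88,0,-0.001,0.04,0],[0.88,0,-0.001,0.055,0],[0.88,0,-0.001,0.055,0]]'
python3 g.py 0.452 0.215 0.147
python3 - <<'E'
from h import *
p=ctrl.read_camera("scene");save(p,"scene2.png")
E
```

```text
time: 1.47
eef_pos: [0.4493, 0.2626, 0.1425]
tcp_rot: [0.68, 0.733, -0.003, -0.002]
contact_force: [0.2, 0.5, 0.1]
opening: 0.117
finger_force: 0.0
1.4667 [0.4493 0.2626 0.1425] shift [-0.0477 -0.0009 -0.0044] tool y yaw 4.3 0.11714416462156363 [0.2 0.5 0.1]
```

View pics/scene2.png

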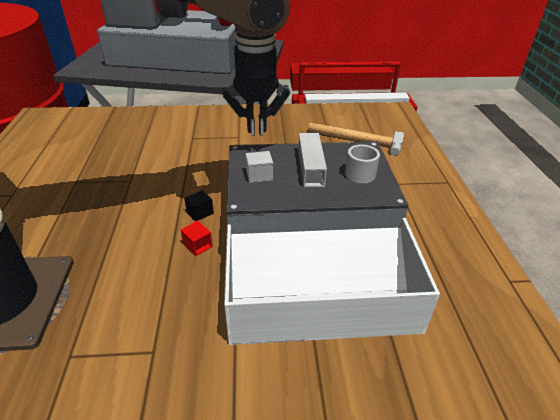

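The fingers at (258,132) stand straight behind the offcut at (260,166), well clear of the long tube. I'll approach it and push.

```bash
python3 -m inch '[[0.88,-0.012,0.001,-0.002,0],[0.88,-0.024,0.001,-0.002,0],[0.88,-0.036,0,-0.002,0],[0.88,-0.045,0,-0.002,0],[0.88,-0.050,-0.001,-0.002,0]]'
python3 -m inch '[[0.88,-0.008,-0.001,0,0],[0.88,-0.016,-0.001,0,0],[0.88,-0.024,-0.002,0,0],[0.88,-0.032,-0.002,0,0],[0.88,-0.040,-0.003,0,0]]'
python3 g.py 0.452 0.10 0.145
python3 - <<'E'
from h import *
p=ctrl.read_camera("top");save(p,"top3.png")
E
```

```text
time: 1.93
eef_pos: [0.455, 0.2126, 0.1491]
tcp_rot: [0.68, 0.733, 0.001, 0.001]
contact_force: [0.3, -0.0, 0.2]
opening: 0.122
finger_force: 0.0
time: 2.35
eef_pos: [0.4545, 0.1731, 0.1482]
tcp_rot: [0.68, 0.733, 0.0, 0.0]
contact_force: [-0.3, -0.2, -0.3]
opening: 0.119
finger_force: 0.0
2.35 [0.4545 0.1731 0.1482] shift [-0.0727 -0.0081  0.0032] tool y yaw 4.3 0.11902606347622216 [-0.3 -0.2 -0.3]
```

View pics/top3.png

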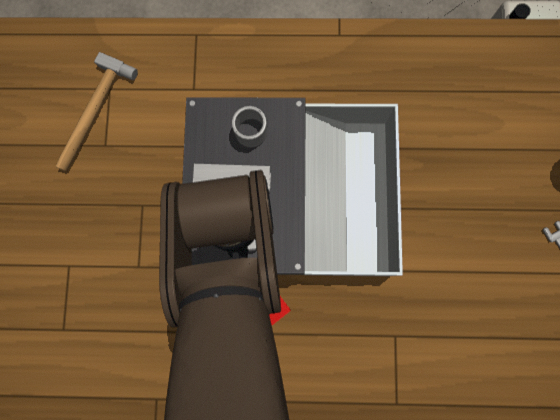

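The arm hides the offcut from above, with only a sliver showing near (250,243). I'll push on and check with the scene camera.

```bash
python3 -m inch '[[0.88,-0.008,-0.001,0.002,0],[0.88,-0.016,-0.001,0.002,0],[0.88,-0.024,-0.002,0.002,0],[0.88,-0.032,-0.003,0.002,0],[0.88,-0.040,-0.004,0.002,0]]'
python3 g.py 0.452 0.10 0.145
python3 - <<'E'
from h import *
p=ctrl.read_camera("scene")
cv2.imwrite("pics/scene4.png",cv2.resize(p["pixels"][80:320,180:460,::-1],None,fx=2.4,fy=2.4))
E
```

```text
time: 2.82
eef_pos: [0.4534, 0.133, 0.1462]
tcp_rot: [0.68, 0.733, -0.0, -0.0]
contact_force: [0.2, -0.7, 0.5]
opening: 0.12
finger_force: 0.0
2.8167 [0.4534 0.133  0.1462] shift [-0.0327 -0.0039  0.0012] tool y yaw 4.3 0.12035374270541625 [ 0.2 -0.7  0.5]
```

View pics/scene4.png

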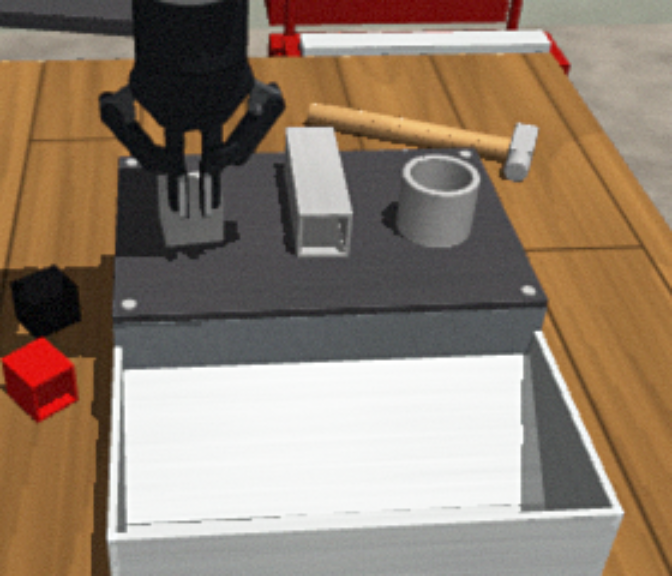

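The offcut at crop (190,210) hasn't moved, and the fingertips are drawn over it. The fingers seem to be higher than the reported pose says, so I'll measure their real position by depth.

Run:
```python
from h import *
s=ctrl.get_state();print(s["eef_pos"],s["qpos"])
p=ctrl.read_camera("scene");W=cloud(p);print(np.round(p["xyz"],3))
for c,r in((168,205),(180,205),(208,205),(215,205),(180,190),(208,190),(195,190),(180,230),(200,235),(180,170),(195,178),(180,150),(130,302),(320,240),(320,170)):
    u,v=180+int(c/2.4),80+int(r/2.4);print(c,r,W[v,u].round(3),p["pixels"][v,u])
print(p["pixels"][150:182:2,246:274:3].mean(-1).astype(int))
print((W[150:182:2,246:274:3,2]*1000).astype(int));print((W[150:182:2,246:274:3,1]*1000).astype(int))
```

```text
[0.45344406 0.1319735  0.14618905] [ 6.84791595e-02 -1.13266080e-01  2.11501853e+00 -1.04723491e-03
  1.14008542e+00 -6.24573184e-03]
[ 0.441 -0.506  0.605]
168 205 [0.436 0.15  0.167] [54 57 56]
180 205 [0.444 0.121 0.187] [127 131 127]
208 205 [0.464 0.123 0.185] [121 123 124]
215 205 [0.469 0.127 0.182] [15 16 16]
180 190 [0.445 0.121 0.199] [120 121 120]
208 190 [0.464 0.121 0.198] [127 128 127]
195 190 [0.456 0.164 0.171] [95 93 93]
180 230 [0.444 0.153 0.143] [94 92 93]
200 235 [0.459 0.153 0.138] [101  99  98]
180 170 [0.445 0.118 0.219] [19 18 21]
195 178 [0.457 0.183 0.169] [96 93 92]
180 150 [0.446 0.116 0.236] [10 14 13]
130 302 [0.406 0.083 0.13 ] [207 204 207]
320 240 [0.552 0.145 0.133] [88 89 88]
320 170 [0.556 0.193 0.169] [205 203 202]
[[ 15  22  14  19  77  77   8  15  20  54]
 [ 37  34  23  22 125 211  10  29  22  85]
 [ 95  67  21  95  59  93  30  91  19  80]
 [ 94  62  17  96  59  95  34  92  12  73]
 [ 90  64  19 105  54  92  24 119  19  82]
 [ 90  90  12 129  57  94  27 120  23  81]
 [ 81  83  19 124  63  92  25 123  31  84]
 [ 75  92  16 124  49 100  26 120  1
[... 1189 characters left out ...]
 126  246]
 [ 181  175  122  118  176  174  119  122  125  236]
 [ 186  172  122  121  122  169  121  120  125  231]
 [ 186  164  122  118  119  161  120  121  125  223]
 [ 187  157  124  119  119  156  119  120  124  214]
 [ 187  149  122  121  119  152  121  121  125  208]
 [ 189  149  124  118  120  154  119  121  125  200]
 [ 188  149  121  119  120  152  120  121  155  195]
 [ 190  147  149  119  118  153  122  121  155  187]
 [ 183  150  151  149  152  153  154  153  152  179]
 [-505  149  149  148  150  151  151  153  154  171]
 [ 169  149  148  150  152  152  151  155  154  168]
 [ 163  150  149  151  151  152  153  152  153  161]
 [ 155  149  150  151  153  151  153  153  154  151]]
```

The depth settles it: the fingertips are really at z≈0.174, about 28 mm above the reported TCP, while x and y agree. So they passed 4 mm over the offcut without touching it. I'll rise, go back behind it and come down to a reported z of about 0.119.

```bash
python3 -m inch '[[0.88,0,0,-0.02,0],[0.88,0.03,0.002,-0.03,0],[0.88,0.06,0.005,-0.03,0],[0.88,0.09,0.007,-0.03,0],[0.88,0.118,0.009,-0.03,0]]'
python3 -m inch '[[0.88,0,0,0,0],[0.88,0,0,0.02,0],[0.88,0,0,0.04,0],[0.88,0,0,0.055,0],[0.88,0,0,0.055,0]]'
python3 g.py 0.452 0.215 0.119
python3 - <<'E'
from h import *
p=ctrl.read_camera("scene");W=cloud(p);z=W[...,2]
m=(abs(W[...,0]-.453)<.05)&(abs(W[...,1]-.25)<.035)&(z>.138)
for a in np.percentile(z[m],[0,2,5,10]): print(a.round(4))
print(W[m].min(0),W[m].max(0),m.sum())
E
```

```text
time: 3.33
eef_pos: [0.4537, 0.2536, 0.1768]
tcp_rot: [0.68, 0.733, 0.001, 0.0]
contact_force: [0.4, -0.7, 0.1]
opening: 0.122
finger_force: 0.0
time: 3.75
eef_pos: [0.4509, 0.2511, 0.1175]
tcp_rot: [0.68, 0.733, -0.003, -0.002]
contact_force: [-0.6, -1.1, -0.3]
opening: 0.119
finger_force: 0.0
3.75 [0.4509 0.2511 0.1175] shift [-0.0361 -0.0016 -0.0015] tool y yaw 4.3 0.11925472793906976 [-0.6 -1.1 -0.3]
0.1441
0.1582
0.1734
0.1927
[0.40309397 0.21500361 0.14413952] [0.50299151 0.26674079 0.3582396 ] 3325
```

The tips are now at a true z of about 0.146 with no contact. I'll push, and check that the offcut moves.

```bash
python3 -m inch '[[0.88,-0.010,0,0,0],[0.88,-0.020,0,0,0],[0.88,-0.029,0,0,0],[0.88,-0.036,-0.001,0,0],[0.88,-0.040,-0.001,0,0]]'
python3 -m inch '[[0.88,-0.008,-0.001,0,0],[0.88,-0.016,-0.001,0,0],[0.88,-0.024,-0.002,0,0],[0.88,-0.032,-0.003,0,0],[0.88,-0.040,-0.003,0,0]]'
python3 g.py 0.452 0.10 0.119
python3 - <<'E'
from h import *
p=ctrl.read_camera("scene");W=cloud(p)
cv2.imwrite("pics/scene5.png",cv2.resize(p["pixels"][80:320,180:460,::-1],None,fx=2.4,fy=2.4))
m=(abs(W[...,0]-.453)<.05)&(abs(W[...,1]-.12)<.04)&(abs(W[...,2]-.15)<.013)
P=W[m];print(m.sum(),np.percentile(P,[2,50,98],axis=0).round(3))
E
```

```text
time: 4.22
eef_pos: [0.456, 0.2109, 0.122]
tcp_rot: [0.68, 0.733, 0.001, 0.0]
contact_force: [-0.7, 0.8, 0.5]
opening: 0.12
finger_force: 0.0
time: 4.63
eef_pos: [0.4556, 0.1714, 0.1214]
tcp_rot: [0.68, 0.733, 0.0, -0.0]
contact_force: [-0.0, 1.3, 1.5]
opening: 0.121
finger_force: 0.9
4.6333 [0.4556 0.1714 0.1214] shift [-0.071  -0.009   0.0024] tool y yaw 4.3 0.12095792530334482 [-0.   1.3  1.5]
308 [[0.428 0.116 0.138]
 [0.452 0.119 0.15 ]
 [0.474 0.155 0.163]]
```

View pics/scene5.png

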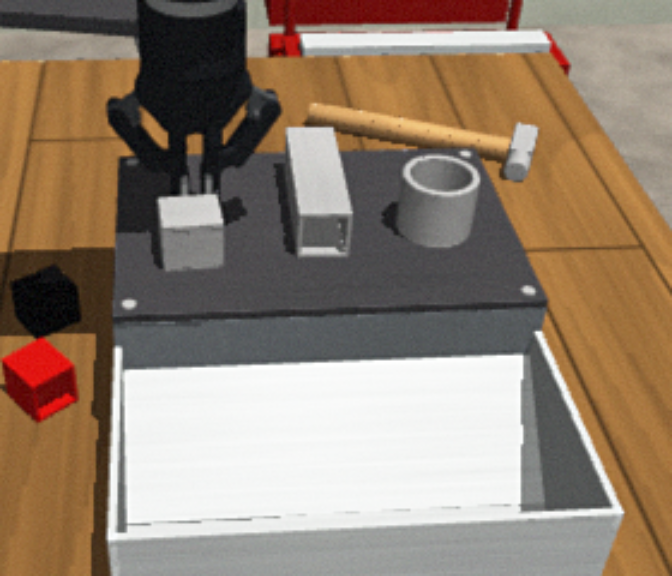

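The offcut is now sliding: its front is at y≈0.119, it is square to the push, and the neighbours are untouched. I'll continue over the edge.

```bash
python3 -m inch '[[0.88,-0.008,-0.001,0,0],[0.88,-0.016,-0.001,0,0],[0.88,-0.024,-0.002,0,0],[0.88,-0.032,-0.003,0,0],[0.88,-0.040,-0.003,0,0]]'
python3 -m inch '[[0.88,-0.008,-0.001,0,0],[0.88,-0.016,-0.001,0,0],[0.88,-0.024,-0.002,0,0],[0.88,-0.032,-0.002,0,0],[0.88,-0.040,-0.003,0,0]]'
python3 -m inch '[[0.88,-0.008,-0.001,0,0],[0.88,-0.014,-0.001,0,0],[0.88,-0.020,-0.001,0,0],[0.88,-0.020,-0.001,0,0],[0.88,-0.020,-0.001,0,0]]'
python3 g.py 0.452 0.10 0.119
python3 - <<'E'
from h import *
p=ctrl.read_camera("scene")
cv2.imwrite("pics/scene6.png",cv2.resize(p["pixels"][80:320,180:460,::-1],None,fx=2.4,fy=2.4))
E
```

```text
time: 5.1
eef_pos: [0.4555, 0.1311, 0.1212]
tcp_rot: [0.68, 0.733, -0.0, -0.0]
contact_force: [0.8, 1.4, 0.3]
opening: 0.122
finger_force: 0.7
time: 5.52
eef_pos: [0.4558, 0.0907, 0.1213]
tcp_rot: [0.68, 0.733, -0.0, 0.0]
contact_force: [-0.0, 0.6, -0.4]
opening: 0.123
finger_force: 0.0
time: 5.93
eef_pos: [0.4562, 0.0714, 0.1212]
tcp_rot: [0.68, 0.733, -0.0, -0.0]
contact_force: [-0.6, 0.0, 0.1]
opening: 0.119
finger_force: 0.0
5.9333 [0.4562 0.0714 0.1212] shift [ 0.0288 -0.0021  0.0022] tool y yaw 4.3 0.1186135029495124 [-0.6  0.   0.1]
```

View pics/scene6.png

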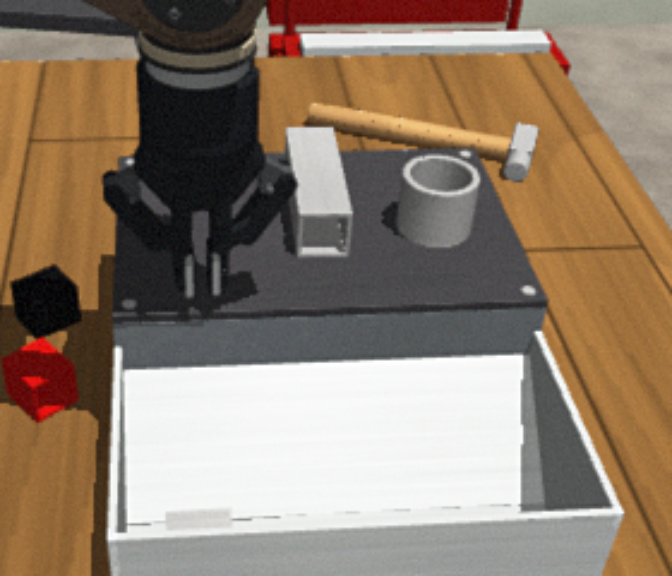

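The offcut has dropped: its top shows at crop (198,518) behind the chute's far wall, and the long tube and coupling haven't moved. I'll lift clear and confirm.

```bash
python3 -m inch '[[0.88,0,0,-0.03,0],[0.88,0,0,-0.06,0],[0.88,0,0,-0.09,0],[0.88,0,0,-0.09,0],[0.88,0,0,-0.09,0]]'
python3 - <<'E'
from h import *
L=[]
for i in range(2):
    p=ctrl.read_camera("top");W=cloud(p);
    for q in("offcut","long_tube","coupling"):
        for r in ctrl.spot_in(q,p)[:4]:
            c,w=map(int,r["at"]);print(q,round(r["score"],2),c,w,W[w,c].round(3))
save(p,"top7.png")
E
```

```text
time: 6.4
eef_pos: [0.4576, 0.0721, 0.2136]
tcp_rot: [0.68, 0.734, 0.002, 0.002]
contact_force: [0.3, -0.7, -1.4]
opening: 0.117
finger_force: 0.0
offcut 0.77 223 309 [0.324 0.22  0.04 ]
long_tube 0.72 222 180 [0.547 0.21  0.171]
coupling 0.59 246 117 [0.669 0.176 0.142]
offcut 0.68 379 243 [ 0.454 -0.077  0.045]
offcut 0.55 221 309 [0.325 0.223 0.042]
long_tube 0.76 223 181 [0.545 0.209 0.171]
coupling 0.77 244 119 [0.667 0.18  0.138]
```

View pics/top7.png

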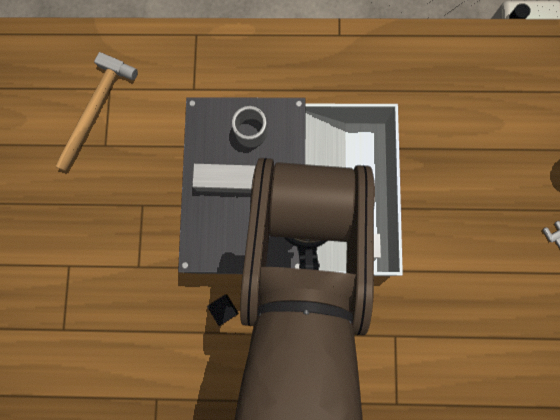

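The offcut lies in the chute at pixel (379,243), which is world (0.454, −0.077, 0.045). The long tube and coupling are where they were, and the robot is clear.

```bash
python3 -m inch '[[0.88,0,0,0,0],[0.88,0,0,0,0],[0.88,0,0,0,0]]' | head -1; python3 -c "
from plant import ctrl
print(ctrl.sign_off())"
```

```text
time: 7.05
the job is handed in; nothing more can be done
None
```

I pushed the offcut over the edge into the scrap chute, left the long tube and the coupling where they stood, and handed the job in at about 7 s; no verdict came back.

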